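# Lay the standing drawing block down against the bench stop

### The arm

A 6-joint arm with a two-finger parallel gripper is mounted at the origin on a cart in front of the work surface, level with it; the furniture and walls round the work are solid. World frame = base frame: x ahead of the robot, y to its left, z up, the work surface at z = 0. Lengths are in m, angles in rad, forces in N, time in s.
With the tool pointing down it reaches from about 0.35 to 0.775 m from the base axis. Payload 7.3 kg.
Tool frame: the origin (TCP) lies on the centre line of the jaws, within the pads' length; the fingertips stand 14 mm ahead of it and the grasp point (between the pads) lies 5 mm behind it; z points along the fingers, y is the line along which they close (so a half turn about z gives the same grasp; the last joint's range is limited). The gripper opens to 92 mm and grips with 3 to 60 N. Pads are 19 mm wide; open, the fingers measure 130 mm over their backs; the gripper's body (75 mm by 190 mm) begins 47 mm behind the grasp point.
Start: joints at [-1.492, 0.342, 1.524, -0, 1.275, -0.146], TCP at [0.117, -0.512, 0.241] pointing down, gripper open.
Joint ranges: [-2.53, 2.53], [-0.77, 2.02], [0.04, 2.7], [-1, 4.14], [0.28, 2.66], [-3.11, 3.11]. Speed limits (rad/s): [2.57, 2.57, 3.14, 3.14, 3.14, 3.14].

### API

Orientations are given as a 3x3 rotation matrix whose columns are the frame's x, y, z axes.
In Python, from plant import get_state, eyes, job gives the robot as it stands.
- The arm moves only by the tool move_arm, never from a script. Its argument "increments" is a list of rows, each a list of 7 numbers: the closure, from -1 (fully open) to 1 (shut), then the shift along the tool's x, y, z in cm, then the turn, a rotation vector about the tool's x, y, z in degrees. In form: [[jaw, dx, dy, dz, ax, ay, az], ...]. A call has 1 to 20 rows; each row is the pose to reach, as a shift and turn from the pose commanded when the call began, along the tool's axes at that moment; what a row does not reach only later rows make up. A row lasts 1/10 s, in which the tool goes at most 50 mm and 8.59 degrees, less where a joint would pass 70% of its speed; a pose out of reach is approached as far as the arm can. A call with a gripper value outside its range is refused whole. The fingers move at their own pace and stop on an object; "newtons" is the grip in N (left out, the last holds). Time passes only in rows, so rows that repeat a pose let the fingers close. It gives the time, the measured TCP pose, the force, the opening and the grip force at its end, in the units of the state.
- get_state(): the state, without advancing time (a new reading comes with each control period).
- eyes.camera(name): name is "scene" or "top"; returns (picture, depth): 420x560x3 uint8, red, green, blue; 420x560 float32, m along the optical axis (not along the pixel's ray), 0 where there is no reading.
- eyes.calibration(name): a dict with "K" (3x3 intrinsics, pixels), "extrinsics" (4x4, takes a point from world to camera coordinates). Camera axes: x right, y down, z forward; pixel columns grow to the right and rows downward; lengths in m; the calibration is good to about 2 mm. A picture is of the moment at which its call begins. calibration takes no time and is no camera call.
- job.sign_off(): hands the job in; it is judged then, once.
The state is a dict: "clock": time; "qpos": joint angles; "qd": joint speeds; "joint_torque": joint torques, N m; "position": TCP position; "ee_rot": TCP orientation; "wrist_force": force on the tool from outside, world axes, zero at the start; "moment": the same for the moment, N m; "grip_width": finger opening in m; "finger_force": force on a finger pad.
Only numpy, scipy, OpenCV 4.12 (cv2) and the standard library are available. Lean on these libraries where they do the work, as an engineer would, in place of code of your own. Each camera call takes 0.05 s, during which the arm holds its last target. There are 200 camera calls.

### The job

The black grooved drawing block stands on end just in front of the angle-iron stop that is screwed to the table. With the fingers, tip it away from the stop and let it down gently, never letting it drop, so that it lies on its flat back with the grooves up, and see that its foot end finishes square and snug against the face of the stop. Only push and steady it with the fingers: do not grip it, pick it up or carry it, and leave the other things on the table where they are.

Things in the scene. Friction and masses are not known exactly. Their poses are not given: they have to be found in the camera images.
- drawing_block: black steel block, grooves on one side, 162 long (x), 46 wide (y), 33 thick (z), 0.3 to 0.6 kg. Origin: middle of its flat back (z = 0; grooves at z = 33). x runs from the plain foot end (-81) to the upper end (+81). Starts upright on the foot: x up, z level towards the stop, so the back looks the way it must fall. Topples by itself from about 10 deg. Lying: x away from the stop, z up
- block_foot (a point): point on the block: middle of the edge between flat back and foot end (block x -81, y 0, z 0). The block tips over this edge, which stays on the table. At the start the foot's other edge, 33 behind it, is 3 to 20 from the stop, up to 15 off the stop's middle and up to 0.08 rad from square
- block_top (a point): point on the block: middle of the edge between flat back and upper end (block x +79, y 0, z 0). The last 20 of the block at this end are slimmer: 20 thick (z 0 to 20) at full width, plus a tongue up to z = 28, 30 wide, that reaches 2 further along x
- bench_stop: fixed steel angle screwed to the table, 140 wide (y), upright face 24 high, flange with two screws 40 long behind it. Origin on the table surface at the middle of the front face; x points from the face back to the flange: the block stands, and must lie, on the -x side with its foot end at x = 0. z up. Yaw 0.1 to 0.55: it faces the robot and a little to its right
- bench_block: bystander: flat grey steel block 64x64x18, on the left half of the table; origin under its centre
- tub: bystander: small clear tub with pink lid, 43 across, 62 high, upright, beside the place where the block will lie, on its left; origin under its centre
- pliers_flat: bystander: red-handled pliers lying on the left half of the table, 48x135x12; origin under their centre
- cutters: bystander: blue-handled cutters, 48x120x12; origin under their centre
- loupe: bystander: small grey cylindrical loupe, 25 across, 16 high, beside the place where the block will lie, on its right; origin under its centre
- brass_dish: bystander: shallow brass dish, 67 across, 15 high; origin under its centre
- matchbox: bystander: matchbox 36x55x15; origin under its centre

How it is judged:
By the outcome, as a careful person would: the job done as asked, in the order asked, and still so for the second after the job is handed in, with the robot touching nothing.
It also fails if it takes over 64 s, if anything falls off the work surface, if the arm or the gripper's body presses on something with over 40 N, if the wrist force passes 120 N, or if a joint passes its speed limit or range.

## Working session

There is one attempt and no reset: what is moved stays moved. The work goes in short steps, Python scripts to look and compute and a tool call to move; the robot and the scene stay as the last step left them, time stands still between calls to the robot, and variables do not carry over. Pictures are saved under pics/ and viewed, at most 13 in all, crops included, and the job is handed in when it is done.

Besides the shell and the picture viewer there is one more tool, called after ">>>" as name([rows], argument=value, ...), one row to a line, values as JSON. move_arm: Moves the arm, as the interface text tells. Its arguments: {"type":"object","properties":{"increments":{"type":"array"},"newtons":{"type":"number"}},"required":["increments"]}

```bash
mkdir -p pics; cat > h.py <<'E'
import numpy as np, cv2
from plant import get_state, eyes, job
def grab(n):
    im,d=eyes.camera(n); c=eyes.calibration(n)
    return im,d,np.array(c["K"]),np.array(c["extrinsics"])
def ray(u,v,K,E,z):
    R,t=E[:3,:3],E[:3,3]; o=-R.T@t; r=R.T@np.linalg.inv(K)@np.array([u,v,1.])
    return o+r*(z-o[2])/r[2]
def cloud(d,K,E):
    v,u=np.mgrid[:d.shape[0],:d.shape[1]]
    p=np.stack([(u-K[0,2])/K[0,0]*d,(v-K[1,2])/K[1,1]*d,d],-1)
    w=(p-E[:3,3])@E[:3,:3]; w[d==0]=np.nan; return w
def save(n,im): cv2.imwrite('pics/'+n,im[:,:,::-1])
E
python3 - <<'E'
from h import *
for n in("scene","top"):
    im,d,K,E=grab(n); save(n+'0.png',im); np.savez(n+'0.npz',im=im,d=d,K=K,E=E)
    R=E[:3,:3];print(n,(-R.T@E[:3,3]).round(3),R[2].round(3),K[0,0])
s=get_state();print(s['clock'],s['position'],np.round(s['ee_rot'],3),s['wrist_force'])
E
```

```text
scene [0.025 0.512 0.886] [ 0.488 -0.495 -0.719] 482.2752810811331
top [ 0.355 -0.009  1.037] [ 0.211 -0.02  -0.977] 420.37285937696475
0.1 [ 0.11703726 -0.51144718  0.2401145 ] [[ 0.975  0.223 -0.   ]
 [ 0.223 -0.975  0.001]
 [ 0.    -0.001 -1.   ]] [ 0.48852627 -1.1536319  -0.09790101]
```

View pics/scene0.png

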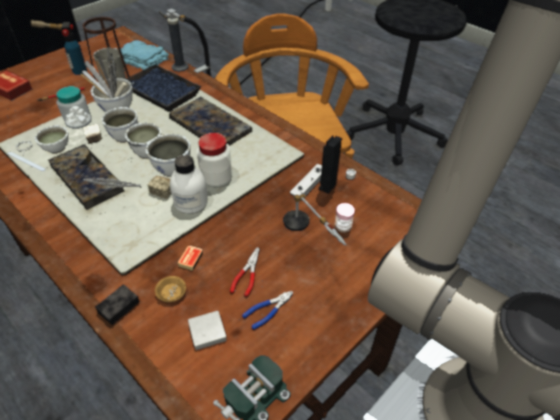

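View pics/top0.png

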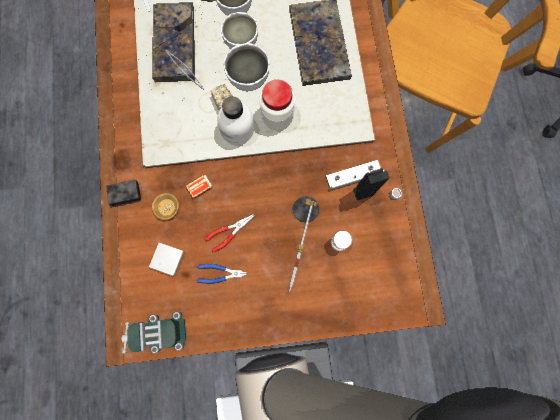

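The scene shows the upright block at about (330,165), with the white stop at (307,180), the tub at (345,215) and the loupe at (350,173). From the top, the block is at (372,184), the stop flange at (354,175), the tub at (341,240) and the loupe at (396,193). Next I'll measure from the depth cloud.

```bash
python3 - <<'E'
from h import *
for n,(u0,u1,v0,v1) in(("top",(280,420,140,260)),("scene",(270,380,120,260))):
    f=np.load(n+'0.npz'); im,d,K,E=[f[k] for k in('im','d','K','E')]
    w=cloud(d,K,E); g=im.max(2).astype(int)
    box=np.zeros(d.shape,bool); box[v0:v1,u0:u1]=1
    print(n,'table z',np.nanmedian(w[210:230,345:375,2] if n=='top' else w[240:260,280:320,2]))
    zz=w[...,2]
    b=box&(zz>.03)&(g<75); P=w[b]
    print(' dark',b.sum(),P.min(0).round(3),P.max(0).round(3))
    t=b&(zz>.13);
    # top-face
    m=b&(zz>.153); r=cv2.minAreaRect((w[m][:,:2]*1000).astype(np.float32)); print(' top face z>.153',m.sum(),r, w[m][:,2].max())
    for lo,hi in((.03,.08),(.08,.135),(.135,.15)):
        m=b&(zz>lo)&(zz<hi)
        if m.sum()>5: print('  z',lo,hi,m.sum(),cv2.minAreaRect((w[m][:,:2]*1000).astype(np.float32)))
    # stop : bright, low sat
    s=im.max(2).astype(int)-im.min(2)
    m=box&(g>150)&(s<50)&(zz<.032)&(zz>-.01)
    k,l,st,c=cv2.connectedComponentsWithStats(m.astype(np.uint8))
    for i in range(1,k):
        if st[i,4]>15:
            q=w[l==i]; print('  bright',st[i].tolist(),cv2.minAreaRect((q[:,:2]*1000).astype(np.float32)),'z',q[:,2].min().round(3),np.median(q[:,2]).round(3),q[:,2].max().round(3))
    m=box&(g>100)&(s<70)&(zz>.04)&(zz<.08); q=w[m]; print('  tub?',m.sum(),cv2.minAreaRect((q[:,:2]*1000).astype(np.float32)))
    save(n+'_c0.png',cv2.resize(im[v0:v1,u0:u1],None,fx=4,fy=4,interpolation=cv2.INTER_CUBIC))
E
```

```text
top table z -0.0004596399170990637
 dark 558 [ 0.564 -0.28   0.03 ] [ 0.603 -0.102  0.164]
 top face z>.153 218 ((587.3896484375, -255.99974060058594), (24.625810623168945, 45.372684478759766), 10.840474128723145) 0.16406265869887895
  z 0.03 0.08 125 ((583.3429565429688, -189.78302001953125), (28.502304077148438, 177.28616333007812), 3.468127489089966)
  z 0.08 0.135 154 ((579.7892456054688, -249.61827087402344), (47.0595817565918, 25.88379669189453), 60.13261032104492)
  z 0.135 0.15 48 ((588.777587890625, -254.06298828125), (27.982526779174805, 42.14201354980469), 10.98637580871582)
  bright [280, 140, 92, 11, 524] ((737.5381469726562, -179.45037841796875), (236.95655822753906, 29.147733688354492), 89.90595245361328) z 0.006 0.011 0.018
  bright [326, 160, 55, 28, 632] ((640.3714599609375, -241.75360107421875), (40.66014099121094, 143.46690368652344), 10.647317886352539) z -0.003 0.005 0.028
  bright [392, 188, 10, 11, 78] ((576.84814453125, -337.6473693847656), (25.81168556213379, 23.853816986083984), 73.16685485839844) z -0.002 0.012 0.018
  bright [331, 241, 15, 10, 30] ((459.3
[... 862 characters left out ...]
 ((761.859130859375, -269.77630615234375), (91.44840240478516, 186.25942993164062), 45.46304702758789) z 0.009 0.015 0.022
  bright [290, 164, 31, 31, 366] ((645.9281005859375, -242.7216796875), (48.06990051269531, 144.61151123046875), 10.565479278564453) z -0.001 0.008 0.03
  bright [346, 169, 10, 7, 52] ((586.8003540039062, -339.72064208984375), (22.61151123046875, 42.15608215332031), 53.88447189331055) z -0.001 0.015 0.021
  bright [335, 218, 18, 13, 95] ((467.5721130371094, -165.3536834716797), (40.44877624511719, 20.166418075561523), 31.945833206176758) z 0.009 0.022 0.032
  tub? 284 ((523.2705688476562, -188.51705932617188), (127.76744842529297, 137.64108276367188), 17.407987594604492)
```

View pics/top_c0.png

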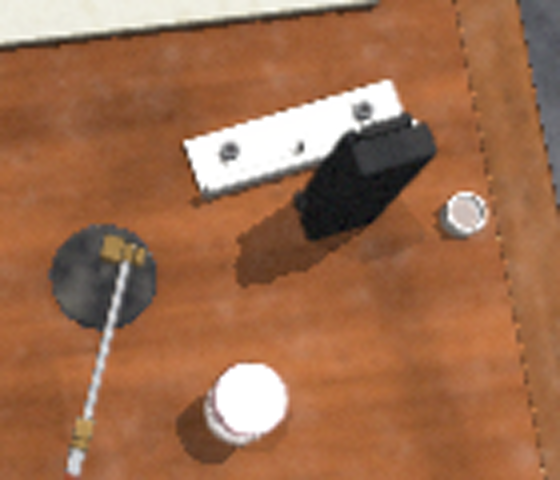

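View pics/scene_c0.png

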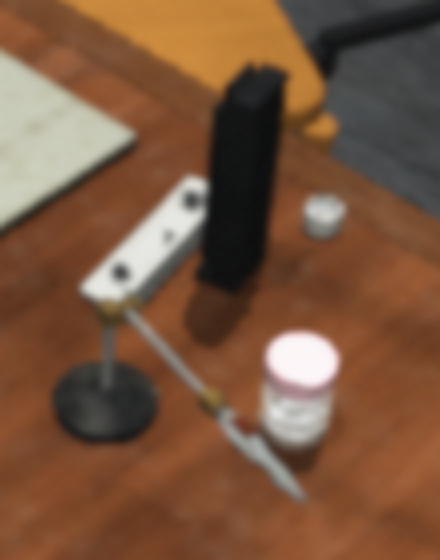

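Fallen direction is toward the robot, and a third-hand stand with a long arm sits near the tub. I'll express everything in the stop frame.

```bash
python3 - <<'E'
from h import *
C={}
for n in("top","scene"):
    f=np.load(n+'0.npz'); C[n]=[f[k] for k in('im','d','K','E')]
# stop flange edges: far edge & ends in both views via white mask, rays at z=flange height
def whitemask(n,box):
    im,d,K,E=C[n]; hsv=cv2.cvtColor(im,cv2.COLOR_RGB2HSV); m=((hsv[...,2]>95)&(hsv[...,1]<50)).astype(np.uint8)
    b=np.zeros_like(m); u0,u1,v0,v1=box; b[v0:v1,u0:u1]=1; return m&b
for n,box in(("top",(322,385,155,194)),("scene",(285,325,160,205))):
    im,d,K,E=C[n]; w=cloud(d,K,E); m=whitemask(n,box)>0
    m&=(w[...,2]<.04)
    P=w[m]; P=P[np.isfinite(P[:,0])]
    a=.187; xs=np.array([np.cos(a),np.sin(a)])
    s=P[:,:2]@xs; q=P[:,:2]@np.array([-xs[1],xs[0]])
    for lo in range(0,40,5):
        k=(P[:,2]*1000>=lo)&(P[:,2]*1000<lo+5)
        if k.sum()>5: print(n,'z',lo,k.sum(),'s',np.percentile(s[k],[2,50,98]).round(4),'q',np.percentile(q[k],[1,99]).round(4), 'slope ds/dq',np.polyfit(q[k],s[k],1)[0].round(3))
# things in box between z .02 and .3 in stop-ish axes
for n in C:
    im,d,K,E=C[n]; w=cloud(d,K,E); 
    s=w[...,:2]@xs; q=w[...,:2]@np.array([-xs[1],xs[0]])
    k=(w[...,0]>.3)&(w[...,0]<.62)&(w[...,1]>-.4)&(w[...,1]<-.02)&(w[...,2]>.012)&(w[...,2]<.2)
    _,l,st,c=cv2.connectedComponentsWithStats(k.astype(np.uint8))
    for i in range(1,len(st)):
        if st[i,4]>8: print(n,st[i].tolist(),'s',np.percentile(s[l==i],[1,99]).round(3),'q',np.percentile(q[l==i],[1,99]).round(3),'z',w[...,2][l==i].max().round(3))
E
```

```text
top z 0 298 s [0.5754 0.5905 0.6033] q [-0.4248 -0.2878] slope ds/dq -0.048
top z 5 233 s [0.5646 0.5879 0.6022] q [-0.4219 -0.286 ] slope ds/dq -0.032
top z 10 40 s [0.5641 0.5862 0.5948] q [-0.405  -0.2856] slope ds/dq -0.041
top z 15 26 s [0.564  0.5647 0.5853] q [-0.362  -0.2933] slope ds/dq -0.08
top z 20 65 s [0.5642 0.5672 0.5753] q [-0.3884 -0.2869] slope ds/dq -0.018
top z 25 16 s [0.5648 0.5672 0.5685] q [-0.359  -0.2858] slope ds/dq 0.007
scene z 0 38 s [0.5884 0.6014 0.6109] q [-0.4203 -0.2871] slope ds/dq 0.054
scene z 5 219 s [0.5821 0.5961 0.607 ] q [-0.4236 -0.2866] slope ds/dq -0.042
scene z 10 62 s [0.5817 0.5957 0.6796] q [-0.4076 -0.3004] slope ds/dq -0.523
scene z 15 41 s [0.5668 0.5919 0.6806] q [-0.4027 -0.2929] slope ds/dq -0.805
scene z 20 36 s [0.566  0.5679 0.5814] q [-0.3744 -0.2872] slope ds/dq -0.029
scene z 25 47 s [0.5655 0.5694 0.5723] q [-0.3765 -0.2877] slope ds/dq -0.018
top [355, 168, 34, 32, 635] s [0.517 0.547] q [-0.383 -0.338] z 0.164
top [331, 180, 25, 8, 69] s [0.564 0.57 ] q [-0.349 -0.286] z 0.028
top [391, 188, 11, 10, 42] s [0.493 0.517] q [-0.448 -0.425] z 0.019
top [289, 197, 29, 95, 591] s [0.361 0.56 ] q [-0.232 -0.108] z 0.137
top [331, 231, 21, 20, 302] s [0.411 0.45 ] q [-0.279 -0.24 ] z 0.066
scene [319, 135, 24, 57, 892] s [0.519 0.55 ] q [-0.383 -0.337] z 0.168
scene [347, 169, 9, 9, 55] s [0.495 0.519] q [-0.451 -0.423] z 0.021
scene [283, 182, 64, 63, 759] s [0.364 0.57 ] q [-0.33  -0.108] z 0.139
scene [335, 203, 20, 28, 411] s [0.412 0.452] q [-0.28  -0.239] z 0.068
```

```bash
cat >> h.py <<'E'
from scipy.spatial.transform import Rotation as Ro
A=.186; c,sn=np.cos(A),np.sin(A)
S=np.array([[c,-sn,0],[sn,c,0],[0,0,1.]])   # columns: s,q,z axes of the stop frame (origin at base)
def pose(s,q,z,phi=0,tw=0):
    """TCP at (s,q,z) stop frame; tool y=+s, z down, x=+q; tilt phi deg (tool z towards stop), twist tw about tool z"""
    R0=np.array([[0,1,0],[1,0,0],[0,0,-1.]]).T
    R0=np.stack([[0,1,0],[1,0,0],[0,0,-1.]],1)
    R=S@R0@Ro.from_rotvec([-np.radians(phi),0,0]).as_matrix()@Ro.from_rotvec([0,0,np.radians(tw)]).as_matrix()
    return S@np.array([s,q,z]),R
def row(p,R,p0,R0):
    return np.r_[R0.T@(p-p0)*100,np.degrees(Ro.from_matrix(R0.T@R).as_rotvec())].round(2)
def now():
    s=get_state(); p=np.array(s['position']);R=np.array(s['ee_rot'])
    print('t',round(s['clock'],2),'sqz',(S.T@p).round(4),'tool z',(S.T@R[:,2]).round(3),'y',(S.T@R[:,1]).round(3),'F(sqz)',(S.T@np.array(s['wrist_force'])).round(2),'W',round(s['grip_width'],4),'q',np.round(s['qpos'],2)); return p,R
E
python3 - <<'E'
from h import *
p,R=now(); print(row(*pose(.5345,-.3605,.26),p,R).tolist())
E
```

```text
t 0.1 sqz [ 0.0204 -0.5243  0.2401] tool z [ 0.     0.001 -1.   ] y [ 0.039 -0.999 -0.001] F(sqz) [ 0.27 -1.22 -0.1 ] W 0.0919 q [-1.49  0.34  1.52  0.    1.28 -0.15]
[52.0, -14.37, -1.96, -0.05, -0.07, -87.77]
```

>>> move_arm([
  [-1,0,0,-2,0,0,0],
  [-1,8,-2,-2,0,0,-8],
  [-1,16,-4,-2,0,0,-16],
  [-1,24,-6.5,-2,0,0,-24],
  [-1,32,-9,-2,0,0,-32],
  [-1,40,-11,-2,0,0,-40],
  [-1,46,-12.7,-2,0,0,-48],
  [-1,52,-14.4,-2,0,0,-56],
  [-1,52,-14.4,-2,0,0,-64],
  [-1,52,-14.4,-2,0,0,-72],
  [-1,52,-14.4,-2,0,0,-80],
  [-1,52,-14.4,-2,0,0,-87.8],
  [-1,52,-14.4,-2,0,0,-87.8],
  [-1,52,-14.4,-2,0,0,-87.8],
  [-1,52,-14.4,-2,0,0,-87.8],
  [-1,52,-14.4,-2,0,0,-87.8],
  [-1,52,-14.4,-2,0,0,-87.8],
  [-1,52,-14.4,-2,0,0,-87.8],
])

```text
clock: 1.9
position: [0.5913, -0.2562, 0.2611]
ee_rot: [[-0.184, 0.983, 0.0], [0.983, 0.184, -0.0], [-0.0, 0.0, -1.0]]
wrist_force: [-0.3, -0.1, -0.2]
grip_width: 0.092
finger_force: 0.0
```

```bash
python3 - <<'E'
from h import *
p,R=now(); print(row(*pose(.5345,-.3605,.153),p,R).tolist())
E
```

```text
t 1.9 sqz [ 0.5338 -0.3611  0.2611] tool z [ 0. -0. -1.] y [ 1.    -0.001  0.   ] F(sqz) [-0.33 -0.07 -0.23] W 0.092 q [-0.53  0.56  1.12 -0.    1.46 -0.71]
[0.07, 0.07, 10.81, 0.01, 0.02, -0.06]
```

>>> move_arm([
  [-1,0.1,0.1,2,0,0,0],
  [-1,0.1,0.1,4,0,0,0],
  [-1,0.1,0.1,6,0,0,0],
  [-1,0.1,0.1,8,0,0,0],
  [-1,0.1,0.1,10,0,0,0],
  [-1,0.1,0.1,10.8,0,0,0],
  [-0.5,0.1,0.1,10.8,0,0,0],
  [-0.3,0.1,0.1,10.8,0,0,0],
  [-0.2,0.1,0.1,10.8,0,0,0],
  [-0.1,0.1,0.1,10.8,0,0,0],
  [-0.05,0.1,0.1,10.8,0,0,0],
  [-0.05,0.1,0.1,10.8,0,0,0],
], newtons=3)

```text
clock: 3.1
position: [0.5928, -0.2544, 0.1531]
ee_rot: [[-0.185, 0.983, 0.0], [0.983, 0.185, -0.0], [-0.0, 0.0, -1.0]]
wrist_force: [-0.1, -0.7, -0.4]
grip_width: 0.0502
finger_force: 0.0
```

```bash
python3 - <<'E'
from h import *
now()
im,d,K,E=grab('scene'); save('s1.png',cv2.resize(im[100:230,270:400],None,fx=4,fy=4,interpolation=cv2.INTER_CUBIC))
E
```

```text
t 3.1 sqz [ 0.5355 -0.3596  0.1531] tool z [ 0. -0. -1.] y [1. 0. 0.] F(sqz) [-0.23 -0.69 -0.44] W 0.0502 q [-0.52  0.63  1.29 -0.    1.22 -0.71]
```

View pics/s1.png

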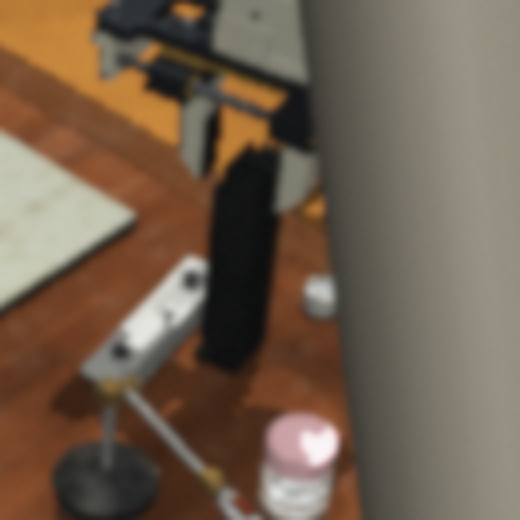

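>>> move_arm([
  [0.05,0,0,0,0,0,0],
  [0.05,0,-0.3,0,0,0,0],
  [0.05,0,-0.6,0,0,0,0],
  [0.05,0,-0.8,0,0,0,0],
  [0.05,0,-1.0,0,0,0,0],
  [0.05,0,-1.2,0,0,0,0],
  [0.05,0,-1.4,0,0,0,0],
  [0.05,0,-1.6,0,0,0,0],
  [0.05,0,-1.8,0,0,0,0],
  [0.05,0,-2.0,0,0,0,0],
  [0.05,0,-2.2,0,0,0,0],
  [0.05,0,-2.4,0,0,0,0],
  [0.05,0,-2.6,0,0,0,0],
  [0.05,0,-2.8,0,0,0,0],
  [0.05,0,-3.0,0,0,0,0],
  [0.05,0,-3.2,0,0,0,0],
  [0.05,0,-3.4,0,0,0,0],
  [0.05,0,-3.6,0,0,0,0],
  [0.05,0,-3.6,0,0,0,0],
])

```text
clock: 5.05
position: [0.557, -0.2611, 0.1527]
ee_rot: [[-0.185, 0.983, -0.0], [0.983, 0.185, 0.0], [0.0, -0.0, -1.0]]
wrist_force: [-0.2, 0.2, -0.4]
grip_width: 0.0436
finger_force: 0.1
```

```bash
python3 - <<'E'
from h import *
now()
im,d,K,E=grab('scene'); save('s2.png',cv2.resize(im[100:230,270:400],None,fx=4,fy=4,interpolation=cv2.INTER_CUBIC))
w=cloud(d,K,E)@S; m=(im.max(2)<70)&(w[...,0]>.45)&(w[...,0]<.57)&(w[...,1]<-.32)&(w[...,1]>-.4)&(w[...,2]>.01)&(w[...,2]<.12)
for lo in np.arange(.01,.12,.02):
    k=m&(w[...,2]>lo)&(w[...,2]<lo+.02); print(lo.round(2),k.sum(),np.percentile(w[...,0][k],[2,50,98]).round(4) if k.sum()>3 else '')
E
```

```text
t 5.05 sqz [ 0.4991 -0.3596  0.1527] tool z [-0.  0. -1.] y [ 1.  0. -0.] F(sqz) [-0.14  0.28 -0.45] W 0.0436 q [-0.56  0.58  1.38 -0.    1.18 -0.75]
0.01 74 [0.5139 0.5292 0.5474]
0.03 76 [0.509  0.5235 0.5426]
0.05 74 [0.5035 0.5175 0.5357]
0.07 89 [0.4977 0.512  0.5327]
0.09 78 [0.4921 0.5062 0.5256]
0.11 46 [0.4898 0.4997 0.5201]
```

View pics/s2.png

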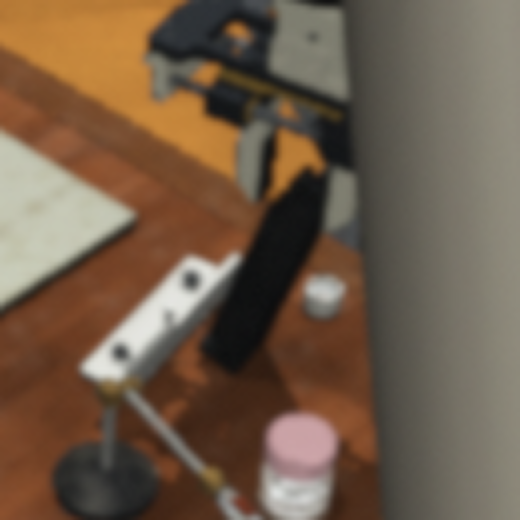

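Block leans about 15° on the front finger, which shows at (340,195) in the crop, and its foot edge is still near s=0.518. Next I'll plan the lowering.

```bash
cat >> h.py <<'E'
def tcp(be,phi,W,t,F,q=-.3596):
    b,f=np.radians([be,phi]); P=np.array([F-.160*np.sin(b),.160*np.cos(b)])
    y=np.array([np.cos(f),np.sin(f)]); z=np.array([np.sin(f),-np.cos(f)])
    X=P+(t-.014)*z+W/2*y; return pose(X[0],q,X[1],phi)
def plan(be,ph,W,t,F,n):
    p0,R0=now()
    for k in range(1,n+1):
        a=k/n; L=lambda v:v[0]+(v[1]-v[0])*a
        w=L(W); r=row(*tcp(L(be),L(ph),w,L(t),F),p0,R0); print([round(1-2*w/.092,2)]+r[[0,1,2,3]].tolist())
E
python3 - <<'E'
from h import *
plan((15,38),(0,25),(.0436,.090),(.016,.016),.518,20)
E
```

```text
t 5.1 sqz [ 0.4993 -0.3596  0.1527] tool z [-0. -0. -1.] y [ 1.  0. -0.] F(sqz) [-0.24  0.17 -0.02] W 0.0437 q [-0.56  0.58  1.38 -0.    1.18 -0.75]
[0.0, 0.0, -0.28, 0.06, -1.25]
[-0.05, 0.0, -0.47, 0.09, -2.5]
[-0.1, 0.0, -0.65, 0.13, -3.75]
[-0.15, 0.0, -0.84, 0.17, -5.0]
[-0.2, 0.0, -1.03, 0.21, -6.25]
[-0.25, 0.0, -1.22, 0.25, -7.5]
[-0.3, 0.0, -1.4, 0.29, -8.75]
[-0.35, 0.0, -1.59, 0.34, -10.0]
[-0.4, 0.0, -1.78, 0.38, -11.25]
[-0.45, 0.0, -1.96, 0.43, -12.5]
[-0.5, 0.0, -2.15, 0.47, -13.75]
[-0.55, 0.0, -2.33, 0.52, -15.0]
[-0.6, 0.0, -2.52, 0.57, -16.25]
[-0.65, 0.0, -2.7, 0.62, -17.5]
[-0.7, 0.0, -2.89, 0.67, -18.75]
[-0.75, 0.0, -3.07, 0.72, -20.0]
[-0.81, 0.0, -3.26, 0.78, -21.25]
[-0.86, 0.0, -3.44, 0.83, -22.5]
[-0.91, 0.0, -3.63, 0.89, -23.75]
[-0.96, 0.0, -3.81, 0.95, -25.0]
```

>>> move_arm([
  [0.0,0,-0.28,0.06,-1.25,0,0],
  [-0.05,0,-0.47,0.09,-2.5,0,0],
  [-0.1,0,-0.65,0.13,-3.75,0,0],
  [-0.15,0,-0.84,0.17,-5,0,0],
  [-0.2,0,-1.03,0.21,-6.25,0,0],
  [-0.25,0,-1.22,0.25,-7.5,0,0],
  [-0.3,0,-1.4,0.29,-8.75,0,0],
  [-0.35,0,-1.59,0.34,-10,0,0],
  [-0.4,0,-1.78,0.38,-11.25,0,0],
  [-0.45,0,-1.96,0.43,-12.5,0,0],
  [-0.5,0,-2.15,0.47,-13.75,0,0],
  [-0.55,0,-2.33,0.52,-15,0,0],
  [-0.6,0,-2.52,0.57,-16.25,0,0],
  [-0.65,0,-2.7,0.62,-17.5,0,0],
  [-0.7,0,-2.89,0.67,-18.75,0,0],
  [-0.75,0,-3.07,0.72,-20,0,0],
  [-0.81,0,-3.26,0.78,-21.25,0,0],
  [-0.86,0,-3.44,0.83,-22.5,0,0],
  [-0.91,0,-3.63,0.89,-23.75,0,0],
  [-0.96,0,-3.81,0.95,-25,0,0],
])

```text
clock: 7.1
position: [0.5196, -0.2682, 0.1431]
ee_rot: [[-0.185, 0.89, 0.417], [0.983, 0.168, 0.078], [-0.001, 0.424, -0.906]]
wrist_force: [-1.0, 0.1, -0.6]
grip_width: 0.0893
finger_force: 0.5
```

```bash
cat >> h.py <<'E'
def blk(name=None):
    """side line of the block in scene view: back-edge s versus z"""
    im,d,K,E=grab('scene'); w=cloud(d,K,E)@S
    if name: save(name,cv2.resize(im[100:260,260:420],None,fx=3.5,fy=3.5,interpolation=cv2.INTER_CUBIC))
    m=(im.max(2)<70)&(w[...,0]>.33)&(w[...,0]<.57)&(w[...,1]<-.325)&(w[...,1]>-.4)&(w[...,2]>.006)
    p=w[m][:,[0,2]]; p=p[np.isfinite(p[:,0])]
    print('n',len(p),'smin..max',p[:,0].min().round(3),p[:,0].max().round(3),'zmax',p[:,1].max().round(3))
    r=cv2.minAreaRect((p*1000).astype(np.float32)); print('rect(s,z)',r)
    q=np.cov(p.T); e=np.linalg.eigh(q)[1][:,1]; print('axis lying angle',np.degrees(np.arctan2(-e[1],e[0]))%180)
E
python3 - <<'E'
from h import *
now(); blk('s3.png')
plan((38,66),(25,42),(.090,.090),(.016,.014),.518,20)
E
```

```text
t 7.1 sqz [ 0.461  -0.3597  0.1431] tool z [ 0.424 -0.    -0.906] y [0.906 0.    0.424] F(sqz) [-0.94  0.27 -0.62] W 0.0893 q [-0.8   0.42  1.79  0.54  0.75 -1.35]
n 1960 smin..max 0.376 0.541 zmax 0.331
rect(s,z) ((449.8460998535156, 166.6627655029297), (145.96148681640625, 333.2202453613281), 7.310368537902832)
axis lying angle 79.6286444228751
t 7.15 sqz [ 0.4604 -0.3595  0.1427] tool z [ 0.424  0.    -0.906] y [ 0.906 -0.     0.424] F(sqz) [-0.82  0.03 -1.54] W 0.0899 q [-0.8   0.42  1.79  0.55  0.75 -1.36]
[-0.96, -0.02, -0.29, -0.01, -0.77]
[-0.96, -0.02, -0.66, 0.01, -1.62]
[-0.96, -0.02, -1.04, 0.05, -2.47]
[-0.96, -0.02, -1.41, 0.09, -3.32]
[-0.96, -0.02, -1.78, 0.14, -4.17]
[-0.96, -0.02, -2.15, 0.2, -5.02]
[-0.96, -0.02, -2.52, 0.27, -5.87]
[-0.96, -0.02, -2.89, 0.35, -6.72]
[-0.96, -0.02, -3.25, 0.44, -7.57]
[-0.96, -0.02, -3.61, 0.54, -8.42]
[-0.96, -0.02, -3.96, 0.64, -9.27]
[-0.96, -0.02, -4.32, 0.76, -10.12]
[-0.96, -0.02, -4.67, 0.88, -10.97]
[-0.96, -0.02, -5.01, 1.01, -11.82]
[-0.96, -0.02, -5.36, 1.15, -12.67]
[-0.96, -0.02, -5.7, 1.29, -13.52]
[-0.96, -0.02, -6.03, 1.45, -14.37]
[-0.96, -0.02, -6.36, 1.61, -15.22]
[-0.96, -0.02, -6.68, 1.78, -16.07]
[-0.96, -0.02, -7.01, 1.96, -16.92]
```

View pics/s3.png

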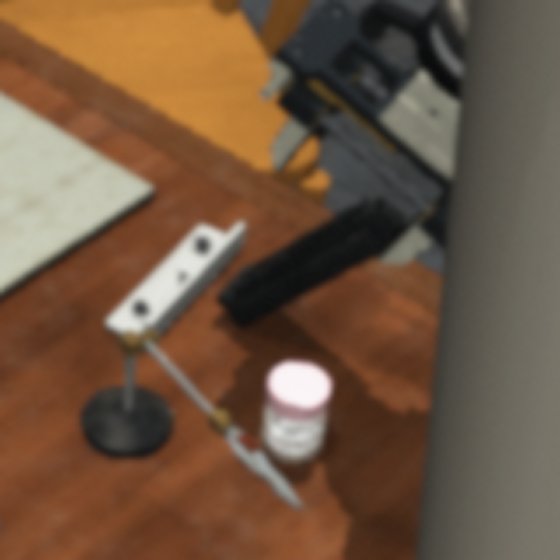

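```bash
cat >> h.py <<'E'
def line(zlo,zhi):
    im,d,K,E=grab('scene'); w=cloud(d,K,E)@S
    m=(im.max(2)<70)&(w[...,0]>.34)&(w[...,0]<.57)&(w[...,1]<-.325)&(w[...,1]>-.4)&(w[...,2]>zlo)&(w[...,2]<zhi)
    p=w[m]; k=p[:,1]>-.35
    zs=np.linspace(zlo,zhi,7); zc=[];lo=[];hi=[]
    for a,b in zip(zs,zs[1:]):
        j=(p[:,2]>a)&(p[:,2]<b)
        if j.sum()>8: zc.append((a+b)/2);lo.append(np.percentile(p[j,0],2));hi.append(np.percentile(p[j,0],98))
    for v in(lo,hi):
        f=np.polyfit(zc,v,1); print('ds/dz',f[0].round(3),'beta',np.degrees(np.arctan(-f[0])).round(1),'s at z=0',f[1].round(4),np.round(v,3))
E
python3 - <<'E'
from h import *
line(.015,.095)
E
```

```text
ds/dz -0.79 beta 38.3 s at z=0 0.5233 [0.505 0.496 0.485 0.475 0.464 0.453]
ds/dz -0.732 beta 36.2 s at z=0 0.5616 [0.541 0.541 0.527 0.518 0.506 0.496]
```

>>> move_arm([
  [-0.96,0,-0.29,0,-0.77,0,0],
  [-0.96,0,-0.66,0.01,-1.62,0,0],
  [-0.96,0,-1.04,0.05,-2.47,0,0],
  [-0.96,0,-1.41,0.09,-3.32,0,0],
  [-0.96,0,-1.78,0.14,-4.17,0,0],
  [-0.96,0,-2.15,0.2,-5.02,0,0],
  [-0.96,0,-2.52,0.27,-5.87,0,0],
  [-0.96,0,-2.89,0.35,-6.72,0,0],
  [-0.96,0,-3.25,0.44,-7.57,0,0],
  [-0.96,0,-3.61,0.54,-8.42,0,0],
  [-0.96,0,-3.96,0.64,-9.27,0,0],
  [-0.96,0,-4.32,0.76,-10.12,0,0],
  [-0.96,0,-4.67,0.88,-10.97,0,0],
  [-0.96,0,-5.01,1.01,-11.82,0,0],
])

```text
clock: 8.6
position: [0.4794, -0.276, 0.1128]
ee_rot: [[-0.185, 0.787, 0.589], [0.983, 0.149, 0.11], [-0.001, 0.599, -0.8]]
wrist_force: [-1.2, -0.8, -1.0]
grip_width: 0.0895
finger_force: 0.7
```

```bash
python3 - <<'E'
from h import *
now(); line(.015,.07)
E
```

```text
t 8.6 sqz [ 0.4201 -0.3599  0.1128] tool z [ 0.599 -0.001 -0.8  ] y [0.8   0.001 0.599] F(sqz) [-1.34 -0.55 -1.02] W 0.0895 q [-0.98  0.45  2.01  1.04  0.69 -1.99]
ds/dz -1.571 beta 57.5 s at z=0 0.5283 [0.497 0.483 0.468 0.458 0.437 0.425]
ds/dz -1.017 beta 45.5 s at z=0 0.5585 [0.528 0.533 0.53  0.514 0.499 0.487]
```

```bash
python3 - <<'E'
from h import *
plan((57.5,77),(36.9,38),(.090,.090),(.014,.009),.5205,14)
E
```

```text
t 8.65 sqz [ 0.4195 -0.3596  0.1121] tool z [ 0.599  0.    -0.801] y [ 0.801 -0.     0.599] F(sqz) [-1.54  0.06 -1.61] W 0.0902 q [-0.98  0.45  2.01  1.04  0.69 -2.  ]
[-0.96, -0.0, -0.15, 0.15, -0.16]
[-0.96, -0.0, -0.51, 0.26, -0.24]
[-0.96, -0.0, -0.86, 0.38, -0.32]
[-0.96, -0.0, -1.21, 0.5, -0.4]
[-0.96, -0.0, -1.56, 0.64, -0.47]
[-0.96, -0.0, -1.9, 0.78, -0.55]
[-0.96, -0.0, -2.24, 0.93, -0.63]
[-0.96, -0.0, -2.58, 1.09, -0.71]
[-0.96, -0.0, -2.9, 1.26, -0.79]
[-0.96, -0.0, -3.23, 1.43, -0.87]
[-0.96, -0.0, -3.55, 1.61, -0.95]
[-0.96, -0.0, -3.86, 1.8, -1.02]
[-0.96, -0.0, -4.17, 2.0, -1.1]
[-0.96, -0.0, -4.47, 2.21, -1.18]
```

>>> move_arm([
  [-0.96,0,-0.2,0.1,-0.2,0,0],
  [-0.96,0,-0.51,0.25,-0.2,0,0],
  [-0.96,0,-0.86,0.38,-0.3,0,0],
  [-0.96,0,-1.21,0.5,-0.4,0,0],
  [-0.96,0,-1.56,0.64,-0.5,0,0],
  [-0.96,0,-1.9,0.78,-0.6,0,0],
  [-0.96,0,-2.24,0.93,-0.6,0,0],
  [-0.96,0,-2.58,1.09,-0.7,0,0],
  [-0.96,0,-2.9,1.26,-0.8,0,0],
  [-0.96,0,-3.23,1.43,-0.9,0,0],
  [-0.96,0,-3.55,1.61,-1,0,0],
  [-0.96,0,-3.86,1.8,-1,0,0],
  [-0.96,0,-4.17,2,-1.1,0,0],
  [-0.96,0,-4.47,2.2,-1.2,0,0],
  [-0.96,0,-4.47,2.2,-1.2,0,0],
])

```text
clock: 10.15
position: [0.4569, -0.2798, 0.068]
ee_rot: [[-0.185, 0.774, 0.605], [0.983, 0.145, 0.115], [0.001, 0.616, -0.788]]
wrist_force: [-1.6, -0.7, -2.1]
grip_width: 0.0904
finger_force: 0.9
```

```bash
python3 - <<'E'
from h import *
now(); line(.008,.035); blk('s4.png')
E
```

```text
t 10.15 sqz [ 0.3973 -0.3594  0.068 ] tool z [ 0.616  0.001 -0.788] y [ 0.788 -0.     0.616] F(sqz) [-1.7  -0.39 -2.07] W 0.0904 q [-1.04  0.53  2.08  1.21  0.67 -2.26]
ds/dz -4.099 beta 76.3 s at z=0 0.534 [0.491 0.477 0.455 0.433 0.419 0.401]
ds/dz 0.193 beta -10.9 s at z=0 0.5159 [0.518 0.519 0.521 0.517 0.522 0.523]
n 1890 smin..max 0.343 0.525 zmax 0.204
rect(s,z) ((417.52288818359375, 75.38025665283203), (136.3527069091797, 222.20106506347656), 32.301300048828125)
axis lying angle 61.49427398290469
```

View pics/s4.png

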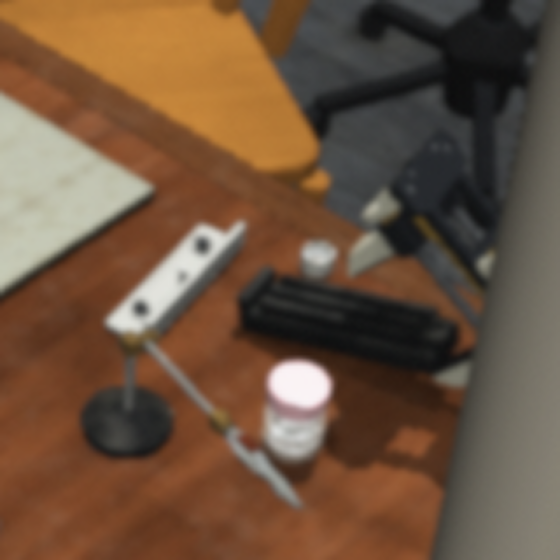

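>>> move_arm([
  [-0.96,0,0.1,0.1,0,0,0],
  [-0.96,0,0.25,0.2,0,0,0],
  [-0.96,0,0.4,0.3,0,0,0],
  [-0.96,0,0.55,0.43,0,0,0],
  [-0.96,0,0.72,0.56,0,0,0],
  [-0.96,0,0.88,0.69,0,0,0],
  [-0.96,0,1.05,0.82,0,0,0],
  [-0.96,0,1.22,0.95,0,0,0],
  [-0.96,0,1.38,1.08,0,0,0],
  [-0.96,0,1.55,1.21,0,0,0],
  [-0.96,0,1.71,1.34,0,0,0],
  [-0.96,0,1.88,1.47,0,0,0],
  [-0.96,0,2.04,1.6,0,0,0],
  [-0.96,0,2.2,1.72,0,0,0],
  [-0.96,0,2.37,1.85,0,0,0],
  [-0.96,0,2.53,1.98,0,0,0],
  [-0.96,0,2.7,2.1,0,0,0],
  [-0.96,0,2.84,2.2,0,0,0],
])

```text
clock: 12.05
position: [0.4927, -0.2732, 0.0686]
ee_rot: [[-0.185, 0.774, 0.605], [0.983, 0.146, 0.114], [-0.0, 0.616, -0.788]]
wrist_force: [-1.3, -0.4, -1.4]
grip_width: 0.0898
finger_force: 1.0
```

```bash
python3 - <<'E'
from h import *
now(); line(.008,.035); blk('s5.png')
E
```

```text
t 12.05 sqz [ 0.4337 -0.3596  0.0686] tool z [ 0.616  0.    -0.788] y [0.788 0.    0.616] F(sqz) [-1.33 -0.19 -1.39] W 0.0898 q [-0.96  0.55  2.03  1.22  0.64 -2.19]
ds/dz -3.659 beta 74.7 s at z=0 0.5631 [0.525 0.51  0.49  0.479 0.461 0.441]
ds/dz -0.306 beta 17.0 s at z=0 0.565 [0.568 0.556 0.558 0.553 0.558 0.557]
n 1909 smin..max 0.353 0.568 zmax 0.214
rect(s,z) ((435.44586181640625, 90.11524963378906), (151.15538024902344, 280.4621887207031), 31.87594223022461)
axis lying angle 59.85923259036409
```

View pics/s5.png

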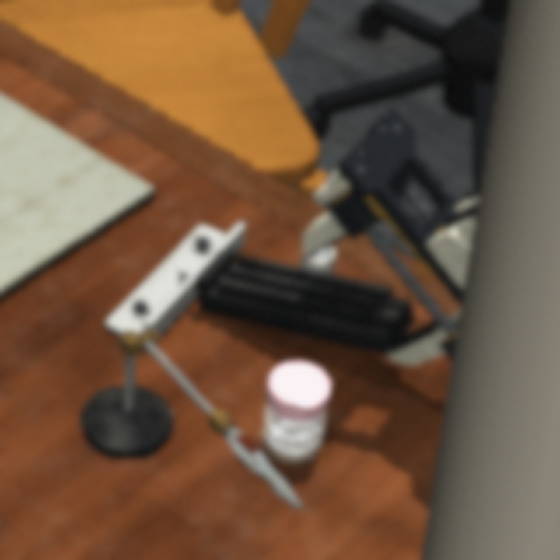

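```bash
python3 - <<'E'
import numpy as np
L=5.45
for k in range(5,95,5):
    a=np.radians(k); h=.95*(np.cos(a)+np.sin(a))
    print([-0.96,round(-L*np.sin(a),2),round(-L+L*np.cos(a)-(h-.95),2),0,0,0,k],end=', ')
E
```

```text
[-0.96, np.float64(-0.47), np.float64(-0.1), 0, 0, 0, 5], [-0.96, np.float64(-0.95), np.float64(-0.23), 0, 0, 0, 10], [-0.96, np.float64(-1.41), np.float64(-0.4), 0, 0, 0, 15], [-0.96, np.float64(-1.86), np.float64(-0.6), 0, 0, 0, 20], [-0.96, np.float64(-2.3), np.float64(-0.82), 0, 0, 0, 25], [-0.96, np.float64(-2.72), np.float64(-1.08), 0, 0, 0, 30], [-0.96, np.float64(-3.13), np.float64(-1.36), 0, 0, 0, 35], [-0.96, np.float64(-3.5), np.float64(-1.66), 0, 0, 0, 40], [-0.96, np.float64(-3.85), np.float64(-1.99), 0, 0, 0, 45], [-0.96, np.float64(-4.17), np.float64(-2.34), 0, 0, 0, 50], [-0.96, np.float64(-4.46), np.float64(-2.7), 0, 0, 0, 55], [-0.96, np.float64(-4.72), np.float64(-3.07), 0, 0, 0, 60], [-0.96, np.float64(-4.94), np.float64(-3.46), 0, 0, 0, 65], [-0.96, np.float64(-5.12), np.float64(-3.85), 0, 0, 0, 70], [-0.96, np.float64(-5.26), np.float64(-4.25), 0, 0, 0, 75], [-0.96, np.float64(-5.37), np.float64(-4.65), 0, 0, 0, 80], [-0.96, np.float64(-5.43), np.float64(-5.05), 0, 0, 0, 85], [-0.96, np.float64(-5.45), np.float64(-5.45), 0, 0, 0, 90],
```

>>> move_arm([
  [-0.96,-0.47,-0.1,0,0,0,5],
  [-0.96,-0.95,-0.23,0,0,0,10],
  [-0.96,-1.41,-0.4,0,0,0,15],
  [-0.96,-1.86,-0.6,0,0,0,20],
  [-0.96,-2.3,-0.82,0,0,0,25],
  [-0.96,-2.72,-1.08,0,0,0,30],
  [-0.96,-3.13,-1.36,0,0,0,35],
  [-0.96,-3.5,-1.66,0,0,0,40],
  [-0.96,-3.85,-1.99,0,0,0,45],
])

```text
clock: 13.05
position: [0.4842, -0.3142, 0.0563]
ee_rot: [[0.419, 0.677, 0.605], [0.796, -0.594, 0.114], [0.437, 0.434, -0.788]]
wrist_force: [-0.4, 0.5, -1.6]
grip_width: 0.09
finger_force: 0.9
```

```bash
python3 - <<'E'
from h import *
now(); line(.008,.035)
E
```

```text
t 13.05 sqz [ 0.4178 -0.3983  0.0563] tool z [ 0.616  0.    -0.788] y [ 0.555 -0.709  0.434] F(sqz) [-0.25  0.6  -1.64] W 0.09 q [-1.03  0.6   1.97  1.17  0.68 -1.41]
ds/dz -3.857 beta 75.5 s at z=0 0.5607 [0.519 0.505 0.49  0.469 0.449 0.435]
ds/dz -0.197 beta 11.1 s at z=0 0.5624 [0.565 0.556 0.557 0.555 0.558 0.558]
```

>>> move_arm([
  [-0.96,-0.47,-0.02,0,0,0,5],
  [-0.96,-0.93,-0.07,0,0,0,10],
  [-0.96,-1.38,-0.15,0,0,0,15],
  [-0.96,-1.81,-0.27,0,0,0,20],
  [-0.96,-2.21,-0.42,0,0,0,25],
  [-0.96,-2.6,-0.6,0,0,0,30],
  [-0.96,-2.96,-0.81,0,0,0,35],
  [-0.96,-3.28,-1.05,0,0,0,40],
  [-0.96,-3.58,-1.32,0,0,0,45],
  [-0.96,-3.58,-1.32,0,0,0,45],
])

```text
clock: 14.1
position: [0.4599, -0.3347, 0.0347]
ee_rot: [[0.775, 0.186, 0.605], [0.146, -0.983, 0.114], [0.615, 0.0, -0.788]]
wrist_force: [-2.7, -0.8, -1.3]
grip_width: 0.0903
finger_force: 1.6
```

```bash
python3 - <<'E'
from h import *
now(); line(.008,.035); blk('s6.png')
E
```

```text
t 14.1 sqz [ 0.39   -0.414   0.0347] tool z [ 0.615  0.    -0.788] y [ 0.001 -1.     0.   ] F(sqz) [-2.77 -0.28 -1.28] W 0.0903 q [-1.1   0.65  1.97  1.18  0.69 -0.72]
ds/dz -3.834 beta 75.4 s at z=0 0.5722 [0.532 0.516 0.502 0.479 0.464 0.447]
ds/dz -0.309 beta 17.2 s at z=0 0.5659 [0.568 0.558 0.558 0.558 0.555 0.559]
n 1206 smin..max 0.337 0.568 zmax 0.136
rect(s,z) ((438.9775390625, 33.63622283935547), (114.74535369873047, 254.24256896972656), 63.850528717041016)
axis lying angle 24.24686237333333
```

View pics/s6.png

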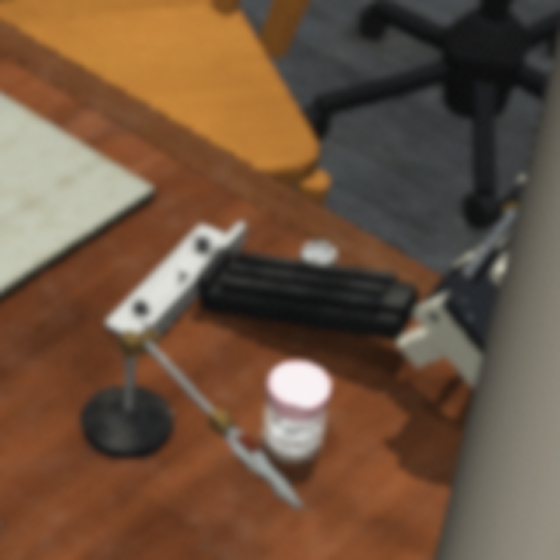

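```bash
cat >> h.py <<'E'
def tcp2(be,phi,t,stop,q=-.414):
    b,f=np.radians([be,phi]); F=stop-.024/np.tan(b)
    P=np.array([F-.160*np.sin(b),.160*np.cos(b)])
    x=np.array([np.cos(f),np.sin(f)]); z=np.array([np.sin(f),-np.cos(f)])
    X=P+(t-.014)*z-.0095*x; return pose(X[0],q,X[1],phi,90)
def plan2(be,ph,t,stop,n):
    p0,R0=now()
    for k in range(0,n+1):
        a=k/n; L=lambda v:v[0]+(v[1]-v[0])*a
        p,R=tcp2(L(be),L(ph),L(t),stop); print([-.96]+row(p,R,p0,R0).tolist(),end=', ')
    print((S.T@p).round(4))
E
python3 - <<'E'
from h import *
plan2((76,82.5),(38,28),(.009,.007),.5645,8)
E
```

```text
t 14.2 sqz [ 0.3904 -0.414   0.035 ] tool z [ 0.616  0.    -0.788] y [ 0.003 -1.     0.002] F(sqz) [-3.96  0.39 -1.61] W 0.0903 q [-1.1   0.65  1.97  1.18  0.69 -0.72]
[-0.96, 0.29, 0.0, 0.0, -0.02, 0.0, 0.21], [-0.96, 0.15, -0.0, 0.12, -0.02, -1.25, 0.21], [-0.96, 0.02, -0.0, 0.24, -0.01, -2.5, 0.21], [-0.96, -0.11, -0.0, 0.36, -0.01, -3.75, 0.21], [-0.96, -0.24, -0.0, 0.49, -0.01, -5.0, 0.21], [-0.96, -0.36, -0.0, 0.61, -0.01, -6.25, 0.21], [-0.96, -0.48, -0.0, 0.75, -0.01, -7.5, 0.21], [-0.96, -0.6, -0.0, 0.88, -0.0, -8.75, 0.21], [-0.96, -0.71, -0.0, 1.02, -0.0, -10.0, 0.21], [ 0.391  -0.414   0.0226]
```

>>> move_arm([
  [-0.96,-0.1,0,0.12,0,-1.25,0],
  [-0.96,-0.22,0,0.24,0,-2.5,0],
  [-0.96,-0.35,0,0.36,0,-3.75,0],
  [-0.96,-0.47,0,0.49,0,-5,0],
  [-0.96,-0.6,0,0.61,0,-6.25,0],
  [-0.96,-0.72,0,0.75,0,-7.5,0],
  [-0.96,-0.84,0,0.88,0,-8.75,0],
  [-0.96,-0.95,0,1.02,0,-10,0],
  [-0.96,-0.95,0,1.02,0,-10,0],
])

```text
clock: 15.1
position: [0.4593, -0.3344, 0.0212]
ee_rot: [[0.867, 0.189, 0.461], [0.168, -0.982, 0.088], [0.469, 0.001, -0.883]]
wrist_force: [-6.0, 0.3, -1.7]
grip_width: 0.0902
finger_force: 2.7
```

```bash
python3 - <<'E'
from h import *
now(); line(.006,.024)
plan2((82.5,88.3),(28,8),(.007,.001),.5645,12)
E
```

```text
t 15.1 sqz [ 0.3896 -0.4136  0.0212] tool z [ 0.469  0.001 -0.883] y [ 0.004 -1.     0.001] F(sqz) [-5.83  1.38 -1.73] W 0.0902 q [-1.01  0.64  1.91  0.89  0.6  -0.38]
ds/dz -0.23 beta 12.9 s at z=0 0.4662 [0.407 0.499 0.505 0.476 0.454 0.436]
ds/dz -0.067 beta 3.8 s at z=0 0.5572 [0.55  0.568 0.556 0.551 0.557 0.556]
t 15.15 sqz [ 0.3895 -0.4136  0.0212] tool z [ 0.47   0.001 -0.883] y [ 0.004 -1.     0.001] F(sqz) [-4.17  0.81 -1.02] W 0.0898 q [-1.01  0.64  1.91  0.89  0.6  -0.38]
[-0.96, 0.21, 0.04, -0.05, -0.06, -0.01, 0.23], [-0.96, 0.17, 0.04, -0.01, -0.06, -1.68, 0.23], [-0.96, 0.13, 0.04, 0.03, -0.05, -3.35, 0.23], [-0.96, 0.11, 0.04, 0.08, -0.05, -5.01, 0.23], [-0.96, 0.08, 0.04, 0.13, -0.05, -6.68, 0.23], [-0.96, 0.06, 0.04, 0.17, -0.04, -8.35, 0.23], [-0.96, 0.05, 0.04, 0.23, -0.04, -10.01, 0.23], [-0.96, 0.04, 0.04, 0.28, -0.04, -11.68, 0.23], [-0.96, 0.03, 0.04, 0.33, -0.03, -13.35, 0.23], [-0.96, 0.03, 0.04, 0.39, -0.03, -15.01, 0.23], [-0.96, 0.03, 0.04, 0.45, -0.03, -16.68, 0.23], [-0.96, 0.04, 0.04, 0.51, -0.02, -18.35, 0.23], [-0.96, 0.05, 0.04, 0.58, -0.02, -20.01, 0.23], [ 0.3926 -0.414   0.0163]
```

```bash
cat >> h.py <<'E'
def topface():
    im,d,K,E=grab('scene'); w=cloud(d,K,E)@S
    m=(im.max(2)<80)&(w[...,0]>.415)&(w[...,0]<.56)&(w[...,1]<-.325)&(w[...,1]>-.4)&(w[...,2]>.01)&(w[...,2]<.09)
    p=w[m]; 
    for a in np.arange(.42,.56,.02):
        j=(p[:,0]>a)&(p[:,0]<a+.02)
        if j.sum()>10: print('s',(a+.01).round(3),'z95',np.percentile(p[j,2],93).round(4),end='; ')
    print()
E
python3 - <<'E'
from h import *
topface()
E
```

```text
s 0.43 z95 0.0531; s 0.45 z95 0.0505; s 0.47 z95 0.0476; s 0.49 z95 0.0448; s 0.51 z95 0.0426; s 0.53 z95 0.0393; s 0.55 z95 0.0368;
```

>>> move_arm([
  [-0.96,-0.02,0,0.03,0,-1.7,0.1],
  [-0.96,-0.05,0,0.07,0,-3.3,0.2],
  [-0.96,-0.07,0,0.12,0,-5,0.2],
  [-0.96,-0.1,0,0.17,0,-6.7,0.2],
  [-0.96,-0.12,0,0.21,0,-8.3,0.2],
  [-0.96,-0.13,0,0.26,0,-10,0.2],
  [-0.96,-0.14,0,0.31,0,-11.7,0.2],
])

```text
clock: 15.9
position: [0.4589, -0.3342, 0.0176]
ee_rot: [[0.944, 0.184, 0.274], [0.176, -0.983, 0.054], [0.279, -0.003, -0.96]]
wrist_force: [-4.7, -0.0, -2.3]
grip_width: 0.0898
finger_force: 2.5
```

```bash
python3 - <<'E'
from h import *
now(); topface()
plan2((85.6,88.3),(16.3,8),(.004,.001),.5645,6)
E
```

```text
t 15.9 sqz [ 0.3892 -0.4133  0.0176] tool z [ 0.279  0.002 -0.96 ] y [-0.    -1.    -0.003] F(sqz) [-4.64  0.85 -2.3 ] W 0.0898 q [-0.9   0.63  1.81  0.45  0.61  0.13]
s 0.43 z95 0.0482; s 0.45 z95 0.0462; s 0.47 z95 0.0444; s 0.49 z95 0.0424; s 0.51 z95 0.0407; s 0.53 z95 0.0385; s 0.55 z95 0.0367; 
t 15.95 sqz [ 0.3895 -0.4133  0.0177] tool z [ 0.278  0.002 -0.961] y [ 0.    -1.    -0.002] F(sqz) [-6.67  0.67 -0.81] W 0.0902 q [-0.9   0.63  1.81  0.44  0.61  0.13]
[-0.96, 0.2, 0.07, -0.1, -0.13, 0.15, -0.03], [-0.96, 0.2, 0.07, -0.05, -0.13, -1.23, -0.02], [-0.96, 0.21, 0.07, 0.0, -0.13, -2.62, -0.02], [-0.96, 0.22, 0.07, 0.06, -0.13, -4.0, -0.02], [-0.96, 0.23, 0.07, 0.11, -0.13, -5.38, -0.02], [-0.96, 0.24, 0.07, 0.16, -0.13, -6.77, -0.02], [-0.96, 0.26, 0.07, 0.22, -0.13, -8.15, -0.02], [ 0.3926 -0.414   0.0163]
```

>>> move_arm([
  [-0.96,-0.03,0,-0.01,0,0,0],
  [-0.96,-0.06,0,-0.02,0,0,0],
  [-0.96,-0.09,0,-0.03,0,0,0],
  [-0.96,-0.12,0,-0.03,0,0,0],
  [-0.96,-0.15,0,-0.04,0,0,0],
])

```text
clock: 16.45
position: [0.458, -0.3353, 0.0179]
ee_rot: [[0.944, 0.182, 0.276], [0.174, -0.983, 0.052], [0.281, -0.001, -0.96]]
wrist_force: [-1.4, 0.6, -2.2]
grip_width: 0.09
finger_force: 1.1
```

```bash
python3 - <<'E'
from h import *
now(); topface()
E
```

```text
t 16.45 sqz [ 0.3881 -0.4142  0.0179] tool z [ 0.281  0.    -0.96 ] y [-0.003 -1.    -0.001] F(sqz) [-1.22  0.84 -2.25] W 0.09 q [-0.9   0.63  1.81  0.45  0.61  0.12]
s 0.43 z95 0.046; s 0.45 z95 0.0444; s 0.47 z95 0.0428; s 0.49 z95 0.0411; s 0.51 z95 0.0397; s 0.53 z95 0.0383; s 0.55 z95 0.0367;
```

>>> move_arm([
  [-0.96,-0.02,0,-0.01,0,0,0],
  [-0.96,-0.04,0,-0.01,0,0,0],
  [-0.96,-0.06,0,-0.02,0,0,0],
  [-0.96,-0.08,0,-0.02,0,0,0],
  [-0.96,-0.1,0,-0.03,0,0,0],
])

```text
clock: 17.0
position: [0.4571, -0.3355, 0.0179]
ee_rot: [[0.944, 0.182, 0.277], [0.174, -0.983, 0.052], [0.281, -0.001, -0.96]]
wrist_force: [-0.7, -0.1, -0.3]
grip_width: 0.0901
finger_force: 0.0
```

```bash
python3 - <<'E'
from h import *
now(); topface()
E
```

```text
t 17.0 sqz [ 0.3871 -0.4143  0.0179] tool z [ 0.281 -0.    -0.96 ] y [-0.003 -1.    -0.001] F(sqz) [-0.73  0.01 -0.25] W 0.0901 q [-0.91  0.63  1.81  0.45  0.61  0.12]
s 0.43 z95 0.0343; s 0.45 z95 0.0351; s 0.47 z95 0.0345; s 0.49 z95 0.0354; s 0.51 z95 0.0348; s 0.53 z95 0.035; s 0.55 z95 0.0358;
```

```bash
python3 - <<'E'
from h import *
p,R=now()
for s in(.385,.392,.396): print(row(*pose(s,-.4143,.024,0,90),p,R).tolist())
im,d,K,E=grab('top'); save('t7.png',cv2.resize(im[130:280,280:430],None,fx=4,fy=4,interpolation=cv2.INTER_CUBIC))
E
```

```text
t 17.05 sqz [ 0.3871 -0.4142  0.0179] tool z [ 0.281  0.    -0.96 ] y [-0.003 -1.    -0.001] F(sqz) [-0.08 -0.38  0.24] W 0.09 q [-0.91  0.63  1.81  0.45  0.61  0.12]
[-0.03, 0.01, -0.64, -0.03, -16.33, -0.17]
[0.64, 0.01, -0.45, -0.03, -16.33, -0.17]
[1.03, 0.0, -0.34, -0.03, -16.33, -0.17]
```

View pics/t7.png

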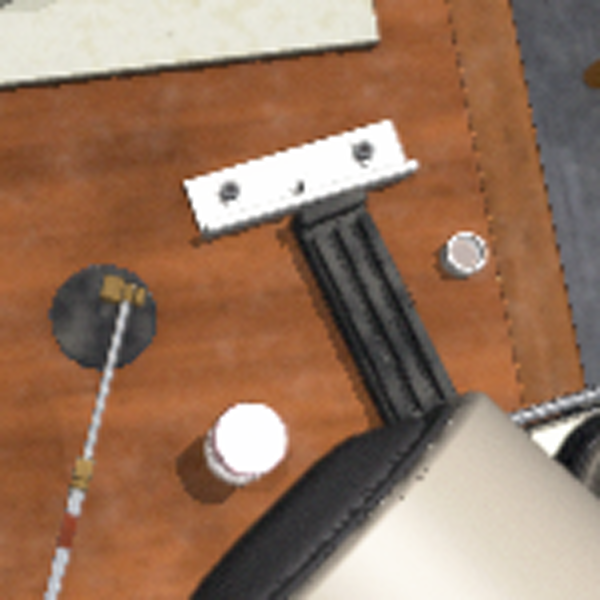

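```bash
cat >> h.py <<'E'
def yaw():
    im,d,K,E=grab('top'); w=cloud(d,K,E)@S
    m=(w[...,0]>.40)&(w[...,0]<.575)&(w[...,1]<-.31)&(w[...,1]>-.42)&(w[...,2]>.024)&(w[...,2]<.05)&(im.max(2)<110)
    p=w[m]; c_=[]
    for a in np.arange(.40,.57,.01):
        j=(p[:,0]>a)&(p[:,0]<a+.01)
        if j.sum()>10: c_.append([a+.005,*np.percentile(p[j,1],[2,98])])
    c_=np.array(c_); print(c_.round(4)[::3].tolist())
    k=(c_[:,2]-c_[:,1]>.040)&(c_[:,2]-c_[:,1]<.052); print('yaw R/L edge (rad, in stop frame)',[np.polyfit(c_[k,0],c_[k,i],1)[0].round(4) for i in(1,2)], 'foot s max',np.percentile(p[:,0],99.5).round(4))
    for a in np.arange(-.39,-.33,.01):
        j=(p[:,1]>a)&(p[:,1]<a+.01)
        if j.sum()>10: print('q',(a+.005).round(3),'smax',np.percentile(p[j,0],99).round(4),'smin',np.percentile(p[j,0],1).round(4),end='; ')
    print()
    g=im.min(2); v=(w[...,2]>.015)&(w[...,2]<.035)&(g>110)&(w[...,0]>.55)&(w[...,0]<.6)&(w[...,1]<-.25)&(w[...,1]>-.45)
    P=w[v]; 
    for lo,hi in((-.43,-.39),(-.33,-.28)):
        j=(P[:,1]>lo)&(P[:,1]<hi)
        if j.sum()>5: print('stop upright q',lo,hi,j.sum(),np.percentile(P[j,0],[5,50]).round(4))
E
python3 - <<'E'
from h import *
yaw()
E
```

```text
[[0.415, -0.3831, -0.3557], [0.445, -0.3913, -0.3527], [0.475, -0.3877, -0.3504], [0.505, -0.3852, -0.3473], [0.535, -0.382, -0.3444]]
yaw R/L edge (rad, in stop frame) [np.float64(-0.345), np.float64(-0.3069)] foot s max 0.5597
q -0.385 smax 0.5577 smin 0.4204; q -0.375 smax 0.5589 smin 0.419; q -0.365 smax 0.5589 smin 0.4179; q -0.355 smax 0.5583 smin 0.4196; q -0.345 smax 0.5597 smin 0.4802; 
stop upright q -0.43 -0.39 38 [0.5645 0.5668]
stop upright q -0.33 -0.28 49 [0.5644 0.5669]h.py:83: RankWarning: Polyfit may be poorly conditioned
  k=(c_[:,2]-c_[:,1]>.040)&(c_[:,2]-c_[:,1]<.052); print('yaw R/L edge (rad, in stop frame)',[np.polyfit(c_[k,0],c_[k,i],1)[0].round(4) for i in(1,2)], 'foot s max',np.percentile(p[:,0],99.5).round(4))
h.py:83: RankWarning: Polyfit may be poorly conditioned
  k=(c_[:,2]-c_[:,1]>.040)&(c_[:,2]-c_[:,1]<.052); print('yaw R/L edge (rad, in stop frame)',[np.polyfit(c_[k,0],c_[k,i],1)[0].round(4) for i in(1,2)], 'foot s max',np.percentile(p[:,0],99.5).round(4))
```

Lying flat now, but yawed about 0.1 rad (its upper end too far to the right), with a gap of about 5 mm at the foot. I'll straddle the upper end loosely and nudge it with one finger to square it, then push it home.

```bash
python3 - <<'E'
from h import *
p,R=now()
for a in((.378,-.4143,.020),(.378,-.4143,.066),(.43,-.376,.066),(.43,-.376,.028),(.43,-.362,.028),(.43,-.348,.028)): print(row(*pose(*a,0,90),p,R).tolist())
E
```

```text
t 17.15 sqz [ 0.387  -0.4142  0.0178] tool z [ 0.281  0.    -0.96 ] y [-0.003 -1.    -0.001] F(sqz) [-1.04  0.32 -0.05] W 0.0901 q [-0.91  0.63  1.81  0.45  0.61  0.12]
[-0.81, 0.01, -0.46, -0.04, -16.33, -0.18]
[0.49, 0.01, -4.88, -0.04, -16.33, -0.18]
[5.47, -3.84, -3.41, -0.04, -16.33, -0.18]
[4.4, -3.83, 0.23, -0.04, -16.33, -0.18]
[4.39, -5.23, 0.23, -0.04, -16.33, -0.18]
[4.39, -6.63, 0.23, -0.04, -16.33, -0.18]
```

>>> move_arm([
  [-0.96,-0.8,0,0,0,0,0],
  [-0.96,-0.81,0,-0.46,0,-8,-0.1],
  [-0.96,-0.81,0,-0.7,0,-16.3,-0.2],
  [-0.7,0.49,0,-4.88,0,-16.3,-0.2],
  [-0.52,0.49,0,-4.88,0,-16.3,-0.2],
  [-0.52,0.49,-1.5,-4.88,0,-16.3,-0.2],
  [-0.52,0.49,-3.84,-4.88,0,-16.3,-0.2],
  [-0.52,3,-3.84,-4.2,0,-16.3,-0.2],
  [-0.52,5.47,-3.84,-3.41,0,-16.3,-0.2],
  [-0.52,5.47,-3.84,-3.41,0,-16.3,-0.2],
  [-0.52,4.9,-3.84,-1.6,0,-16.3,-0.2],
  [-0.52,4.4,-3.84,0.23,0,-16.3,-0.2],
  [-0.52,4.4,-3.84,0.23,0,-16.3,-0.2],
])

```text
clock: 18.45
position: [0.4896, -0.2888, 0.0254]
ee_rot: [[0.983, 0.185, -0.004], [0.185, -0.983, 0.005], [-0.003, -0.005, -1.0]]
wrist_force: [-0.2, 1.0, 0.2]
grip_width: 0.0696
finger_force: 0.0
```

```bash
python3 - <<'E'
from h import *
p,R=now(); yaw()
for q in(-.362,-.348): print(row(*pose(.43,q,.028,0,90),p,R).tolist())
E
```

```text
t 18.45 sqz [ 0.4278 -0.3744  0.0254] tool z [-0.003  0.005 -1.   ] y [ 0.    -1.    -0.005] F(sqz) [-0.01  0.98  0.24] W 0.0696 q [-0.67  0.67  1.64  0.    0.84  0.72]
[[0.475, -0.3628, -0.3494], [0.505, -0.3854, -0.3475], [0.535, -0.3836, -0.3445]]
yaw R/L edge (rad, in stop frame) [np.float64(-0.1135), np.float64(0.1981)] foot s max 0.5599
q -0.385 smax 0.5582 smin 0.4853; q -0.375 smax 0.5592 smin 0.4867; q -0.365 smax 0.5598 smin 0.4805; q -0.355 smax 0.5592 smin 0.4726; q -0.345 smax 0.5595 smin 0.4766; 
stop upright q -0.43 -0.39 39 [0.5645 0.5669]
stop upright q -0.33 -0.28 51 [0.5646 0.5666]
[0.22, -1.24, -0.26, -0.3, 0.18, 0.02]
[0.22, -2.64, -0.25, -0.3, 0.18, 0.02]
```

>>> move_arm([
  [-0.52,0.1,-0.4,-0.2,0,0,0],
  [-0.52,0.2,-0.8,-0.2,0,0,0],
  [-0.52,0.2,-1.1,-0.2,0,0,0],
  [-0.52,0.2,-1.3,-0.2,0,0,0],
  [-0.52,0.2,-1.5,-0.2,0,0,0],
  [-0.52,0.2,-1.65,-0.2,0,0,0],
  [-0.52,0.2,-1.8,-0.2,0,0,0],
  [-0.52,0.2,-1.95,-0.2,0,0,0],
  [-0.52,0.2,-2.1,-0.2,0,0,0],
  [-0.52,0.2,-2.25,-0.2,0,0,0],
  [-0.52,0.2,-2.4,-0.2,0,0,0],
  [-0.52,0.2,-2.4,-0.2,0,0,0],
])

```text
clock: 19.7
position: [0.4894, -0.2656, 0.0299]
ee_rot: [[0.983, 0.186, -0.0], [0.186, -0.983, 0.001], [0.0, -0.001, -1.0]]
wrist_force: [-0.1, -0.8, 0.9]
grip_width: 0.0696
finger_force: 0.6
```

```bash
cat >> h.py <<'E'
def edges(cam='scene',s0=.44,s1=.55):
    im,d,K,E=grab(cam); w=cloud(d,K,E)@S
    m=(im.max(2)<90)&(w[...,0]>s0)&(w[...,0]<s1)&(w[...,1]<-.31)&(w[...,1]>-.42)&(w[...,2]>.026)&(w[...,2]<.045)
    p=w[m]; o=[]
    for a in np.arange(s0,s1,.008):
        j=(p[:,0]>a)&(p[:,0]<a+.008)
        if j.sum()>10: o.append([a+.004,*np.percentile(p[j,1],[3,97])])
    o=np.array(o); print(cam,o.round(4).tolist()); print(' slopes',np.polyfit(o[:,0],o[:,1],1)[0].round(3),np.polyfit(o[:,0],o[:,2],1)[0].round(3))
E
python3 - <<'E'
from h import *
now(); edges(); edges('top',.48,.555)
E
```

```text
t 19.7 sqz [ 0.4319 -0.3515  0.0299] tool z [ 0.     0.001 -1.   ] y [ 0.001 -1.    -0.001] F(sqz) [-0.25 -0.81  0.9 ] W 0.0696 q [-0.64  0.65  1.67  0.    0.82  0.75]
scene [[0.516, -0.3793, -0.3438], [0.524, -0.3832, -0.3447], [0.532, -0.3818, -0.3457], [0.54, -0.3797, -0.3429], [0.548, -0.3817, -0.3441]]
 slopes -0.017 0.016
top [[0.492, -0.3662, -0.3448], [0.5, -0.3652, -0.3442], [0.508, -0.3754, -0.3447], [0.516, -0.378, -0.3455], [0.524, -0.3821, -0.3455], [0.532, -0.3817, -0.3446], [0.54, -0.3819, -0.3453], [0.556, -0.3801, -0.3438]]
 slopes -0.265 0.005
```

```bash
python3 - <<'E'
from h import *
p,R=now()
for a in((.4319,-.357,.030),(.4319,-.357,.068),(.37,-.367,.068),(.37,-.367,.023),(.388,-.367,.023),(.396,-.367,.023)): print(row(*pose(*a,0,90),p,R).tolist())
E
```

```text
t 19.8 sqz [ 0.4319 -0.3516  0.0299] tool z [ 0.     0.001 -1.   ] y [ 0.001 -1.    -0.001] F(sqz) [-0.2  -0.66  0.49] W 0.0696 q [-0.64  0.65  1.67  0.    0.82  0.75]
[-0.0, 0.54, -0.01, -0.07, -0.01, 0.04]
[-0.0, 0.54, -3.81, -0.07, -0.01, 0.04]
[-6.19, 1.54, -3.82, -0.07, -0.01, 0.04]
[-6.19, 1.54, 0.68, -0.07, -0.01, 0.04]
[-4.39, 1.54, 0.68, -0.07, -0.01, 0.04]
[-3.59, 1.54, 0.68, -0.07, -0.01, 0.04]
```

>>> move_arm([
  [-0.52,0,0.5,0,0,0,0],
  [-0.52,0,0.5,-1.9,0,0,0],
  [-0.52,0,0.5,-3.8,0,0,0],
  [-0.52,0,0.5,-3.8,0,0,0],
  [-0.52,-3,1,-3.8,0,0,0],
  [0,-6.2,1.54,-3.8,0,0,0],
  [0.6,-6.2,1.54,-3.8,0,0,0],
  [1,-6.2,1.54,-3.8,0,0,0],
  [1,-6.2,1.54,-1.8,0,0,0],
  [1,-6.2,1.54,0.7,0,0,0],
  [1,-6.2,1.54,0.7,0,0,0],
  [1,-5.5,1.54,0.7,0,0,0],
  [1,-4.9,1.54,0.7,0,0,0],
  [1,-4.6,1.54,0.7,0,0,0],
  [1,-4.4,1.54,0.7,0,0,0],
  [1,-4.4,1.54,0.7,0,0,0],
])

```text
clock: 21.4
position: [0.4497, -0.2892, 0.0234]
ee_rot: [[0.983, 0.186, 0.001], [0.186, -0.983, 0.0], [0.001, 0.0, -1.0]]
wrist_force: [0.3, -0.1, 0.5]
grip_width: 0.0002
finger_force: 0.0
```

```bash
python3 - <<'E'
from h import *
now(); edges(); edges('top',.48,.555)
E
```

```text
t 21.4 sqz [ 0.3885 -0.3674  0.0234] tool z [ 0.001 -0.    -1.   ] y [ 0.001 -1.     0.   ] F(sqz) [ 0.28 -0.15  0.48] W 0.0002 q [-0.72  0.63  1.74  0.    0.77  0.67]
scene [[0.46, -0.3782, -0.3434], [0.468, -0.3799, -0.3447], [0.476, -0.3814, -0.3444], [0.484, -0.382, -0.3438], [0.492, -0.381, -0.3441], [0.5, -0.3812, -0.3451], [0.508, -0.3805, -0.3459], [0.516, -0.3806, -0.3448], [0.524, -0.3814, -0.3447], [0.532, -0.3825, -0.3455], [0.54, -0.381, -0.3454], [0.548, -0.3816, -0.3456]]
 slopes -0.021 -0.02
top [[0.484, -0.382, -0.3447], [0.492, -0.3816, -0.3441], [0.5, -0.3781, -0.3448], [0.508, -0.379, -0.3453], [0.516, -0.3816, -0.3451], [0.524, -0.3814, -0.3452], [0.532, -0.3828, -0.3444], [0.54, -0.3809, -0.3451], [0.556, -0.3826, -0.3441]]
 slopes -0.025 0.002
```

>>> move_arm([
  [1,0,-0.4,0,0,0,0],
  [1,0.1,-0.4,0,0,0,0],
  [1,0.2,-0.4,0,0,0,0],
  [1,0.3,-0.4,0,0,0,0],
  [1,0.4,-0.4,0,0,0,0],
  [1,0.5,-0.4,0,0,0,0],
])

```text
clock: 22.1
position: [0.4525, -0.2844, 0.023]
ee_rot: [[0.983, 0.186, -0.002], [0.186, -0.983, 0.001], [-0.001, -0.001, -1.0]]
wrist_force: [-8.5, -3.0, 4.3]
grip_width: 0.0004
finger_force: 4.4
```

>>> move_arm([
  [1,0.05,0,0,0,0,0],
  [1,0.1,0,0,0,0,0],
  [1,0.15,0,0,0,0,0],
  [1,0.15,0,0,0,0,0],
])

```text
clock: 22.5
position: [0.4526, -0.2844, 0.023]
ee_rot: [[0.983, 0.186, -0.004], [0.186, -0.983, 0.001], [-0.004, -0.002, -1.0]]
wrist_force: [-11.4, -4.5, 6.2]
grip_width: 0.0005
finger_force: 6.0
```

```bash
python3 - <<'E'
from h import *
now()
E
```

```text
t 22.5 sqz [ 0.3922 -0.3632  0.023 ] tool z [-0.004  0.002 -1.   ] y [ 0.001 -1.    -0.002] F(sqz) [-11.98  -2.31   6.16] W 0.0005 q [-0.7   0.63  1.74 -0.    0.78  0.68]
```

>>> move_arm([
  [1,-0.2,0,0,0,0,0],
  [1,-0.5,0,0,0,0,0],
  [1,-2,0,0,0,0,0],
  [1,-3,0,-3,0,0,0],
  [1,-3,0,-8,0,0,0],
  [1,-8,0,-13,0,0,0],
  [1,-13,0,-16,0,0,0],
  [1,-16,0,-18,0,0,0],
  [1,-16,0,-18,0,0,0],
  [1,-16,0,-18,0,0,0],
])

```text
clock: 23.5
position: [0.2971, -0.3148, 0.2042]
ee_rot: [[0.983, 0.183, 0.002], [0.183, -0.983, -0.002], [0.002, 0.002, -1.0]]
wrist_force: [-0.1, 0.2, 0.1]
grip_width: 0.0001
finger_force: 0.0
```

```bash
python3 - <<'E'
from h import *
now(); edges('scene',.41); edges('top',.41,.56); topface()
im,d,K,E=grab('top'); save('t8.png',cv2.resize(im[130:280,280:430],None,fx=4,fy=4,interpolation=cv2.INTER_CUBIC))
E
```

```text
t 23.5 sqz [ 0.2337 -0.3643  0.2042] tool z [ 0.002 -0.002 -1.   ] y [-0.002 -1.     0.002] F(sqz) [-0.09  0.18  0.08] W 0.0001 q [-0.99  0.21  1.82  0.    1.11  0.39]
scene [[0.414, -0.3748, -0.35], [0.422, -0.3784, -0.3445], [0.43, -0.3796, -0.3424], [0.438, -0.3788, -0.3447], [0.446, -0.3793, -0.3433], [0.454, -0.3801, -0.3442], [0.462, -0.3805, -0.3435], [0.47, -0.3803, -0.3439], [0.478, -0.3816, -0.3433], [0.486, -0.3816, -0.3444], [0.494, -0.3818, -0.3443], [0.502, -0.3794, -0.3466], [0.51, -0.3785, -0.3453], [0.518, -0.3795, -0.3433], [0.526, -0.3787, -0.3442], [0.534, -0.3803, -0.3438], [0.542, -0.3801, -0.3445]]
 slopes -0.016 0.009
top [[0.422, -0.377, -0.3438], [0.43, -0.3759, -0.3436], [0.438, -0.376, -0.3437], [0.446, -0.379, -0.3437], [0.454, -0.3782, -0.3444], [0.462, -0.3779, -0.3442], [0.47, -0.3773, -0.3444], [0.478, -0.3775, -0.3455], [0.486, -0.3815, -0.3447], [0.494, -0.3799, -0.3448], [0.502, -0.3769, -0.3449], [0.518, -0.3767, -0.3443], [0.526, -0.3784, -0.3454], [0.534, -0.3823, -0.3441], [0.542, -0.3811, -0.3451], [0.55, -0.3835, -0.3433], [0.558, -0.3779, -0.3416]]
 slopes -0.03 0.001
s 0.43 z95 0.0348; s 0.45 z95 0.0347; s 0.47 z95 0.0341; s 0.49 z95 0.0349; s 0.51 z95 0.0347; s 0.53 z95 0.0346; s 0.55 z95 0.0356;
```

View pics/t8.png

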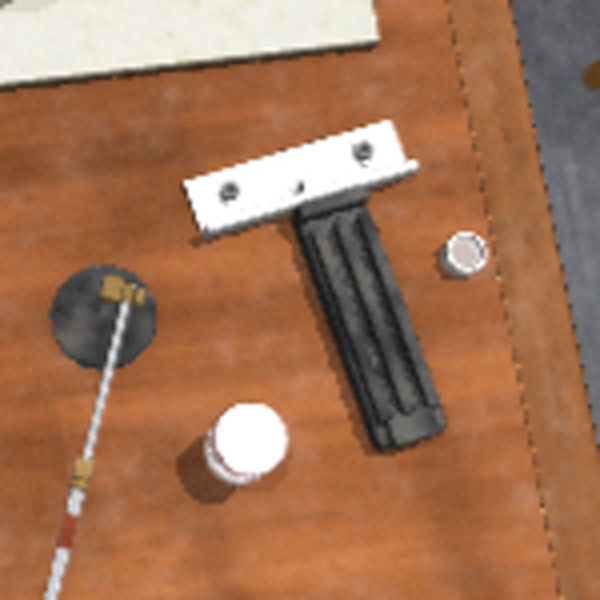

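The block lies flat with its grooves up, running from about (330,200) to (410,440). Its foot meets the stop face, and its yaw in the stop frame is within measurement noise (−0.03 to +0.01 rad). The tub (250,440), loupe (465,253) and third-hand stand are where they were, and the robot is clear.

```bash
python3 -c "
from h import *
print(job.sign_off())"
```

```text
the job is handed in; nothing more can be done
None
```

The job is handed in: the block lies on its back with the grooves up, its foot end square to the stop within about 0.03 rad and pushed home at about 12 N; nothing nearby was seen to move, but over its last 12 mm or so the upper end slipped off the finger between two readings, so I can't say that part was gentle.

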